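# Clear the cam and close the slide on a lino block

### The job

Using fingertip pushes only, gently swing the cam's lever by its post until the cam's low point faces the slide (lever pointing straight ahead, the way the slide travels), while the slide is still back. Then push the slide forward by its upright plate until its jaw holds the lino block square and flush against the stop bar, and take the hand away. Do not touch or lift the block itself, and leave the other things where they are.

Things in the scene. Friction and masses are not known exactly. Their poses are not given: they have to be found in the camera images.
- holder: plywood block holder fixed on the table, deck 260 x 330 x 12 mm, place and yaw vary. Origin on the table top; x = forward (slide's travel, away from the robot), y left, z up; deck spans x -115..145, y -160..170 mm. Wooden stop bar across the far end, near face at x 125 mm. Fixed parts, jaw and block lie below z 40 mm; only the slide's plate and the cam's hub, lever and post stand higher
- slide (a joint): forward travel of the wooden slide, m: 0 = back, starts 0 to 0.010; 0.045 = jaw closed, block flush on the stop (limit 0.049). Friction about 3 N; stays where left. Jaw bar 18 mm thick, holder y -65..135, top 40 mm above the table; its front face pushes the block, and that face's left end (steel strip) follows the cam, which at its high point stops the slide after about 17 mm
- push_plate (a point): centre of the rear (robot-side) face of the slide's upright wooden push plate, 60 mm above the table; moves with the slide. The plate is 70 mm wide, 12 mm thick, its top 85 mm above the table; push it along holder +x. At slide 0 it is at holder x -94, y 0 mm. Two low guide rails (top 26 mm above the table) flank the slide behind it.
- jaw_face (a point): middle of the jaw's front face, 26.5 mm above the table; moves with the slide (holder x = -20 mm + travel)
- cam (a joint): angle of the cam's lever, rad, anticlockwise from above from holder +x (straight ahead). Low point faces the slide with the lever straight ahead: 0, and again 6.28. Starts 1.6 to 4.7 (3.14 = lever straight back, high point to the slide); may be turned either way, range -0.6 to 6.88, no detent. Friction 0.1 N m, some 2 N at the post; stays where left
- cam_pivot (a point): the cam's upright axis, at the top of its hub 54 mm above the table, at holder x 40, y 115 mm. The cam is a metal disc of 28 mm radius whose centre lies 15 mm off the axis, towards the lever; top of disc 34 mm above the table. A flat steel lever (top 54 mm above the table, 16 mm wide) runs from the hub.
- cam_post (a point): the upright round black post at the end of the lever, 14 mm diameter, from 53 to 95 mm above the table; this point is on its axis, 75 mm above the table, 65 mm from the cam's axis
- block_mid (a point): centre of the loose lino block, 100 mm (along its x) x 120 x 22 mm thick, lying on the deck between jaw and stop with its axes nearly along the holder's; 0.22 kg; flush at holder x = 75 mm. Its top is 34 mm above the table
- gouge: wood-handled gouge, 135 mm long, lying on the right of the deck; a bystander, origin at its underside
- chisel: like the gouge with a broader tip, lying on the table beyond the stop; a bystander
- eraser: white eraser 22 x 45 x 12 mm, on the deck behind the left end of the jaw; a bystander
- mug: white mug, 82 mm wide, 92 mm high, on the table to the left of the holder; a bystander
- baren: round wooden burnisher, 100 mm wide, 45 mm high, on the table to the right; a bystander
- ink_jar: jar of ink, 60 mm wide, 55 mm high, beyond the stop; a bystander
- brayer: ink roller, 90 mm wide with wooden handle, 36 mm high, on the table to the right; a bystander
- block: the same lino block as a whole; origin at the centre of its underside
Not all that is in view belongs to the job. What is shaped like the block but white is not meant.

How it is judged (in metres and radians):
On the way, in this order (a step that is already met when the one before it is completed fails the run):
1. the cam's low point faces the slide (within 0.35 rad) while the slide is still back (travel under 20 mm) ((value of joint cam between -0.35 and 0.35 rad or value of joint cam between 5.9332 and 6.6332 rad) and value of joint slide below 0.02 m), for 0.2 s.
2. the slide is pushed home (travel over 42 mm) (value of joint slide above 0.042 m), for 0.2 s.
At the end, for the whole second after the job is handed in: the cam's low point still faces the slide (within 0.5 rad), the slide's travel is over 42 mm, and the block lies on the deck at rest, within 2.5 mm and 0.035 rad of flush with the stop bar ((value of joint cam between -0.5 and 0.5 rad or value of joint cam between 5.7832 and 6.7832 rad) and value of joint slide above 0.042 m and x of block_mid in the frame of holder between 0.0725 and 0.0775 m and angle between the x axis of block_mid and the x axis of holder, either way round below 0.035 rad and z of block_mid in the frame of holder below 0.026 m and linear speed of block below 0.01 m/s); the robot touches nothing.
It fails at once if the lino block is lifted (more than 10 mm) (z of block_mid in the frame of holder above 0.033 m).
It fails at once if the fingers touch the lino block (over 1 N) (contact force between the fingers and block above 1 N).
It fails at once if the cam or its lever is squeezed or forced (over 35 N) (contact force between the fingers and cam above 35 N).
It fails at once if another thing is moved (more than 20 mm) (distance of any of gouge, chisel, eraser, mug, baren, ink_jar, brayer from where it was at the start of the episode above 0.02 m).
It also fails if it takes over 58 s, if anything falls off the work surface, if the arm or the gripper's body presses on something with over 40 N, if the wrist force passes 120 N, or if a joint passes its speed limit or range.

### The arm

A 6-joint arm with a two-finger parallel gripper is mounted at the origin on the work surface. World frame = base frame: x ahead of the robot, y to its left, z up, the work surface at z = 0. Lengths are in mm, angles in rad, forces in N, time in s.
With the tool pointing down it reaches from about 300 to 1000 mm from the base axis. Payload 5.1 kg.
Tool frame: the origin (TCP) lies midway between the tips of the shut fingers; the grasp point (between the pads) lies 19 mm behind it (arm.grip_depth is the z of the grasp point in the tool frame, in mm); z points along the fingers, y is the line along which they close (so a half turn about z gives the same grasp; the last joint's range is limited). The gripper opens to 95 mm and grips with 3 to 60 N. Pads are 20 mm wide; open, the fingers measure 119 mm over their backs; the gripper's body (75 mm by 180 mm) begins 59 mm behind the grasp point.
Start: joints at [1.078, 0.124, 1.65, -0, 1.367, -0.083], TCP at [258.996, 596.159, 214.656] pointing down, gripper open.
Joint ranges: [-2.61, 2.61], [-1.02, 2.33], [0.03, 2.71], [-1.35, 4.49], [0.32, 2.68], [-2.91, 2.91]. Speed limits (rad/s): [2.57, 2.57, 3.14, 3.14, 3.14, 3.14].

### API

Orientations are given as [roll, pitch, yaw] about the fixed x, y, z axes, in that order (R = Rz(yaw) Ry(pitch) Rx(roll)).
In Python, from plant import arm gives the robot as it stands.
- The arm moves only by the shell command python3 -m creep 'ROWS'. ROWS is JSON, a list of rows, each a list of 7 numbers: the turn, a rotation vector about the tool's x, y, z in rad, then the shift along the tool's x, y, z in mm, then the closure, from 0 (fully open) to 1 (shut). A call has 1 to 10 rows; each row shifts and turns the commanded pose from where the row before left it, along the tool's axes as they then stand; what a row does not reach is not made up. A row lasts 1/8 s, in which the tool goes at most 62.5 mm and 10.7 degrees, less where a joint would pass 70% of its speed; a pose out of reach is approached as far as the arm can. A call with a gripper value outside its range is refused whole. The fingers move at their own pace and stop on an object; the grip force is fixed at half the most. Time passes only in rows, so rows that do not move let the fingers close. It gives the time, the measured TCP pose, the force, the opening and the grip force at its end, in the units of the state.
- arm.get_obs(): the state, without advancing time (a new reading comes with each control period).
- arm.capture(name): name is "scene" or "top"; returns a dict with "image" (400x640x3 uint8, blue, green, red), "fov_y" (degrees; the focal length in pixels is half the picture's height over the tangent of half this angle, whatever the lens; pixels are square), "cx", "cy" (the principal point, pixels), "xyz" and "rotation" of the camera in the world. Camera axes: x right, y up, looking along -z (the intrinsics and any distortion apply to the point x, -y, -z); pixel columns grow to the right and rows downward; lengths in mm; the calibration is good to about 2 mm. A picture is of the moment at which its call begins. There is no depth.
- arm.job_done(): hands the job in; it is judged then, once.
The state is a dict: "time": time; "joint_positions": joint angles; "dq": joint speeds; "effort": joint torques, N m; "eef_pos": TCP position; "orientation": TCP orientation; "wrist_force": force on the tool from outside, world axes, zero at the start; "ft_torque": the same for the moment, N m; "grip_width": finger opening in mm; "grip_force": force on a finger pad.
Only numpy, scipy, OpenCV 4.12 (cv2) and the standard library are available. Lean on these libraries where they do the work, as an engineer would, in place of code of your own. Each camera call takes 0.05 s, during which the arm holds its last target. There are 200 camera calls.

## Working session

There is one attempt and no reset: what is moved stays moved. The work goes in short steps, Python scripts to look and compute and a shell command to move; the robot and the scene stay as the last step left them, time stands still between calls to the robot, and variables do not carry over. Pictures are saved under pics/ and viewed, at most 12 in all, crops included, and the job is handed in when it is done.

```bash
ls; mkdir -p pics; python3 - <<'E'
from plant import arm
import cv2
for n in("scene","top"):
    c=arm.capture(n); cv2.imwrite(f"pics/{n}0.png",c["image"]); print({k:v for k,v in c.items() if k!="image"})
print(arm.get_obs())
E
```

```text
pics
{'fov_y': 44.740249795448584, 'cx': 313.089558853821, 'cy': 207.06191004354028, 'xyz': array([1308.53314987,  279.3467285 , 1244.70998063]), 'rotation': array([0.6293714 , 0.00834887, 1.947692  ])}
{'fov_y': 55.39961003673028, 'cx': 315.55475910948826, 'cy': 192.73752356992225, 'xyz': array([395.50658627, -33.12844385, 949.24889425]), 'rotation': array([ 0.14500656, -0.00367175, -1.57404106])}
{'time': 0.1, 'joint_positions': array([ 1.07841629e+00,  1.24442955e-01,  1.65155526e+00, -1.19999438e-05,
        1.36750745e+00, -8.26115498e-02]), 'dq': array([-0.00113399, -0.00204883, -0.00516859, -0.0013075 ,  0.00026072,
        0.00036114]), 'effort': array([ 1.63076824e-03, -4.18878365e+01, -3.61097431e+01,  7.76253082e-02,
        4.62180586e-02, -5.51833932e-05]), 'eef_pos': array([258.71338129, 595.64805087, 213.49745662]), 'orientation': array([-3.13968519e+00, -1.46149317e-04,  2.73182646e+00]), 'wrist_force': array([-0.53830993, -0.28960441, -0.15217304]), 'ft_torque': array([ 0.00621692,  0.00586786, -0.01097245]), 'grip_force': 0.0, 'grip_width': 95.03605586213246}
```

View pics/top0.png

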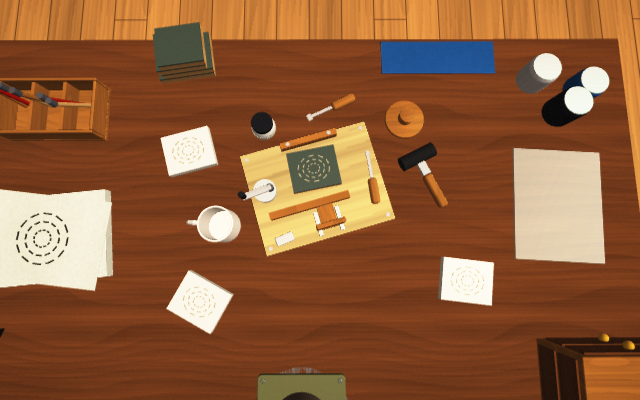

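View pics/scene0.png

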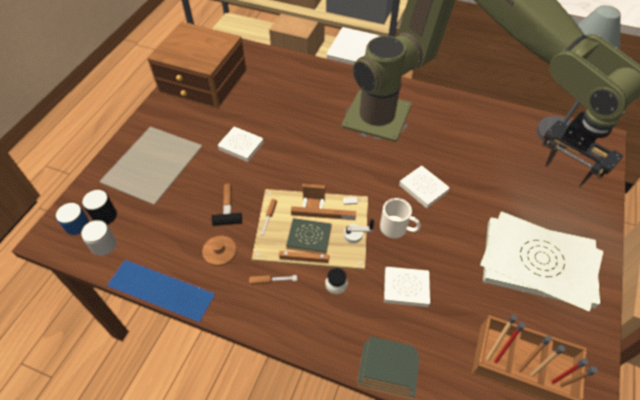

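```bash
cat > h.py <<'E'
import numpy as np, cv2
from scipy.spatial.transform import Rotation as R
def cam(c):
    r=np.asarray(c["rotation"]); 
    M=R.from_euler('xyz',r).as_matrix() if r.ndim==1 else r
    return M,np.asarray(c["xyz"]),200/np.tan(np.radians(c["fov_y"]/2)),c["cx"],c["cy"]
def ray(c,uv,z):
    M,t,f,cx,cy=cam(c); uv=np.atleast_2d(uv).astype(float)
    d=np.c_[(uv[:,0]-cx)/f,-(uv[:,1]-cy)/f,-np.ones(len(uv))]@M.T
    return t+d*((z-t[2])/d[:,2])[:,None]
def pix(c,P):
    M,t,f,cx,cy=cam(c); q=(np.atleast_2d(P)-t)@M
    return np.c_[cx+f*q[:,0]/-q[:,2],cy-f*q[:,1]/-q[:,2]]
E
python3 - <<'E'
from plant import arm
from h import *
for n in("top","scene"):
    c=arm.capture(n); im=c["image"]; hsv=cv2.cvtColor(im,cv2.COLOR_BGR2HSV)
    if n=="top": x0,y0,x1,y1=220,100,410,270
    else: x0,y0,x1,y1=235,175,400,285
    m=cv2.inRange(hsv,(15,60,150),(35,200,255)); k=np.zeros_like(m); k[y0:y1,x0:x1]=m[y0:y1,x0:x1]
    k=cv2.morphologyEx(k,cv2.MORPH_OPEN,np.ones((3,3)))
    cs=max(cv2.findContours(k,cv2.RETR_EXTERNAL,cv2.CHAIN_APPROX_NONE)[0],key=cv2.contourArea)
    w=ray(c,cs[:,0],12)[:,:2].astype(np.float32)
    print(n,cv2.contourArea(cs),cv2.minAreaRect(w),cv2.boxPoints(cv2.minAreaRect(w)).round(1).tolist())
    s=4 if n=="top" else 4.5
    cv2.imwrite(f"pics/{n}1.png",cv2.resize(im[y0:y1,x0:x1],None,fx=s if n!="top" else 3.5,fy=s if n!="top" else 3.5,interpolation=cv2.INTER_CUBIC))
E
```

```text
top 12518.5 ((547.4010620117188, -39.315582275390625), (260.3951721191406, 329.09130859375), 16.08127784729004) [[376.70001220703125, 82.69999694824219], [467.8999938964844, -233.5], [718.0999755859375, -161.39999389648438], [626.9000244140625, 154.89999389648438]]
scene 4473.0 ((545.4671630859375, -37.69598388671875), (264.2851257324219, 333.8921203613281), 16.050249099731445) [[372.29998779296875, 86.19999694824219], [464.6000061035156, -234.6999969482422], [718.5999755859375, -161.60000610351562], [626.2999877929688, 159.3000030517578]]
```

View pics/top1.png

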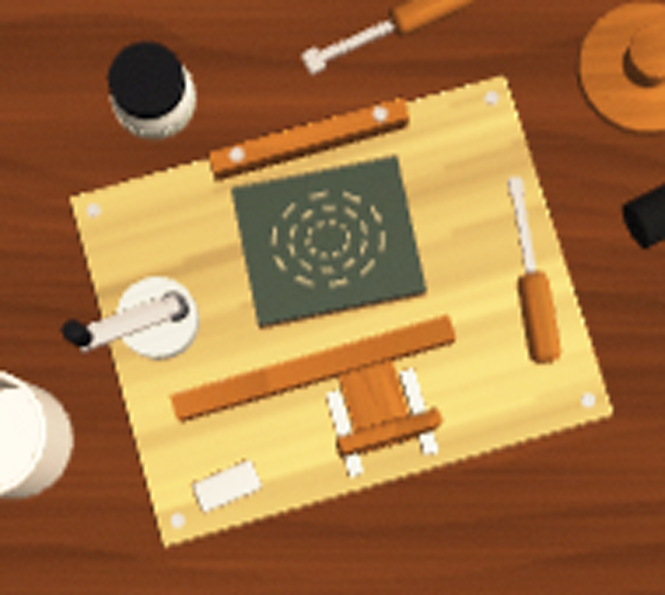

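View pics/scene1.png

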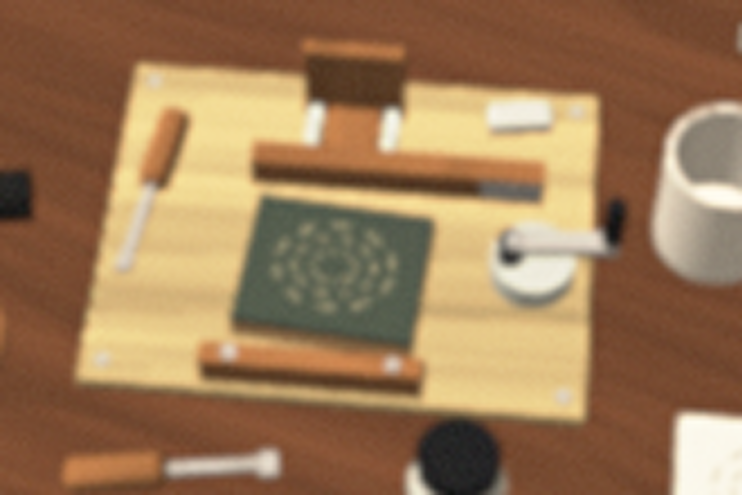

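```bash
cat >> h.py <<'E'
yaw=np.radians(16.08); ex=np.array([np.cos(yaw),np.sin(yaw)]); ey=np.array([-ex[1],ex[0]])
O=np.array([547.0,-39.0])-15*ex-5*ey
def w2h(p): p=np.atleast_2d(p)[:,:2]-O; return np.c_[p@ex,p@ey]
def h2w(p): p=np.atleast_2d(p); return O+p[:,:1]*ex+p[:,1:2]*ey
E
python3 - <<'E'
from plant import arm
from h import *
ct=arm.capture("top"); cs=arm.capture("scene")
T=lambda u,v:(u/3.5+220,v/3.5+100); S=lambda u,v:(u/4.5+235,v/4.5+175)
print("O",O)
for n,t,s,z in [("posttop",T(74,330),S(616,206),95),("hub",T(177,304),S(511,240),54),("platetopC",T(388,430),S(353,46),85),("jawfrontleft top",T(172,397),S(543,165),40)]:
    print(n,w2h(ray(ct,t,z)).round(1),w2h(ray(cs,s,z)).round(1))
hsv=cv2.cvtColor(ct["image"],cv2.COLOR_BGR2HSV); k=cv2.inRange(hsv,(0,0,130),(180,90,255)); k[:, :180]=0;k[:,242:]=0;k[:200]=0;k[250:]=0
p=max(cv2.findContours(k,0,1)[0],key=cv2.contourArea)[:,0]
print("mug",cv2.boundingRect(p)); 
for z in(92,0): print(w2h(ray(ct,p,z)).min(0),w2h(ray(ct,p,z)).max(0))
E
```

```text
O [533.97175786 -47.9590684 ]
posttop [[ 33.6 177.3]] [[ 35.7 182.4]]
hub [[ 39.1 111.6]] [[ 40.3 117.9]]
platetopC [[-84.6   0.2]] [[-86.9   2.3]]
jawfrontleft top [[-19.4 132.8]] [[-31.7 136.4]]
mug (186, 206, 55, 36)
[-58.87028719 197.18031017] [ 27.9767393  312.52054365]
[-51.35039407 212.69642285] [ 44.81706024 340.41497674]
```

```bash
cat >> h.py <<'E'
def go(obs,hxy,z,push):   # push: holder-frame direction (rad) of tool -x; shift in present tool axes, then yaw turn about tool z
    Rm=R.from_euler('xyz',obs["orientation"]).as_matrix(); w=np.r_[h2w(hxy)[0],z]
    d=Rm.T@(w-obs["eef_pos"]); y=yaw+push+np.pi
    t=-(y-obs["orientation"][2]); t=(t+np.pi)%(2*np.pi)-np.pi
    print("world",w.round(1),"shift",d.round(1),"turn z",round(t,3))
def where(o): print("h",w2h(o["eef_pos"]).round(1),"z",o["eef_pos"][2].round(1),"yaw",(o["orientation"][2]-yaw-np.pi),"F",o["wrist_force"].round(1),o["time"],o["joint_positions"].round(2))
E
python3 - <<'E'
from plant import arm
from h import *
o=arm.get_obs(); where(o); go(o,[5,172],213.5,0.08)
E
```

```text
h [[-85.9 694.9]] z 214.2 yaw -0.6904598012849057 F [-0.1 -0.1 -0.5] 0.3 [ 1.08  0.12  1.65  0.    1.37 -0.08]
world [491.1 118.7 213.5] shift [-403.2 -345.2    0.9] turn z -0.77
```

```bash
python3 -m creep '[[0,0,0,-40,-35,0,1],[0,0,0,-40,-35,0,1],[0,0,0,-40,-35,0,1],[0,0,0,-40,-35,0,1],[0,0,0,-40,-35,0,1],[0,0,0,-40,-35,0,1],[0,0,0,-40,-35,0,1],[0,0,0,-40,-35,0,1],[0,0,0,-40,-35,0,1],[0,0,0,-40,-30,0,1]]'
python3 -m creep '[[0,0,-0.16,0,0,0,1],[0,0,-0.16,0,0,0,1],[0,0,-0.15,0,0,0,1],[0,0,-0.15,0,0,0,1],[0,0,-0.15,0,0,0,1],[0,0,0,0,0,0,1],[0,0,0,0,0,0,1]]'
python3 - <<'E'
from plant import arm
from h import *
o=arm.get_obs(); where(o); go(o,[5,172],66,0.08); print(o["grip_width"])
c=arm.capture("top"); cv2.imwrite("pics/t2.png",cv2.resize(c["image"][100:270,180:400],None,fx=3.5,fy=3.5,interpolation=2))
E
```

```text
time: 1.55
eef_pos: [488.9, 118.6, 215.0]
orientation: [3.141, 0.001, 2.731]
wrist_force: [0.7, 1.6, 0.3]
grip_width: 2.4
grip_force: 0.0
time: 2.42
eef_pos: [488.4, 120.4, 214.7]
orientation: [3.142, 0.0, -2.783]
wrist_force: [-0.5, 0.2, -0.2]
grip_width: 0.9
grip_force: 0.0
h [[  2.8 174.4]] z 214.7 yaw -6.205684406709137 F [-0.5  0.2 -0.2] 2.425 [ 0.13 -0.21  1.97  0.    1.38 -1.79]
world [491.1 118.7  66. ] shift [ -2.   -2.6 148.7] turn z -0.002
0.8687064530814074
```

View pics/t2.png

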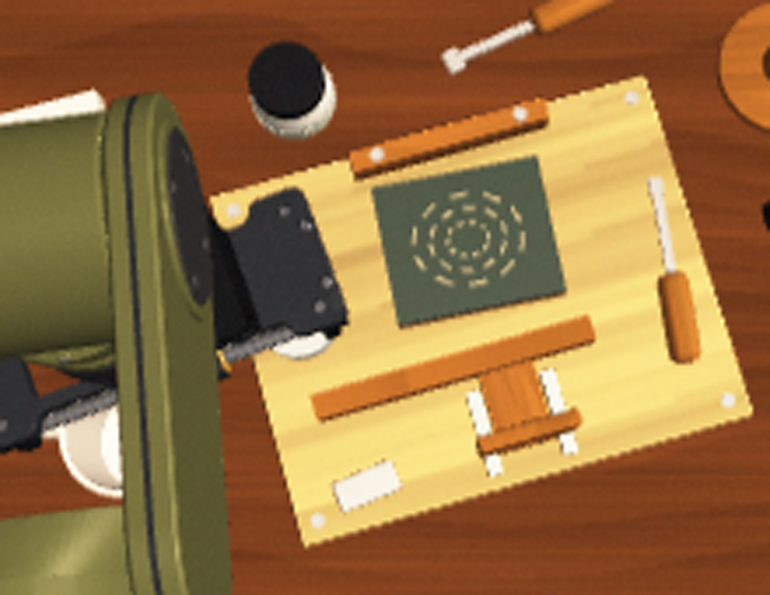

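```bash
python3 -m creep '[[0,0,0,-2,-2,40,1],[0,0,0,0,0,40,1],[0,0,0,0,0,25,1],[0,0,0,0,0,0,1]]'
python3 - <<'E'
from plant import arm
from h import *
o=arm.get_obs(); where(o)
c=arm.capture("scene"); cv2.imwrite("pics/s2.png",cv2.resize(c["image"][150:290,290:450],None,fx=4,fy=4,interpolation=2)); print((pix(c,o["eef_pos"])-[290,150])*4)
E
```

```text
time: 2.98
eef_pos: [489.1, 118.9, 107.2]
orientation: [3.14, -0.005, -2.782]
wrist_force: [0.5, -0.6, 0.4]
grip_width: 0.3
grip_force: 0.0
h [[  3.1 172.8]] z 107.2 yaw -6.204601486672059 F [ 0.5 -0.6  0.4] 2.975 [ 0.13 -0.11  2.07  0.    1.18 -1.8 ]
[[316.91545359 235.34231893]]
```

View pics/s2.png

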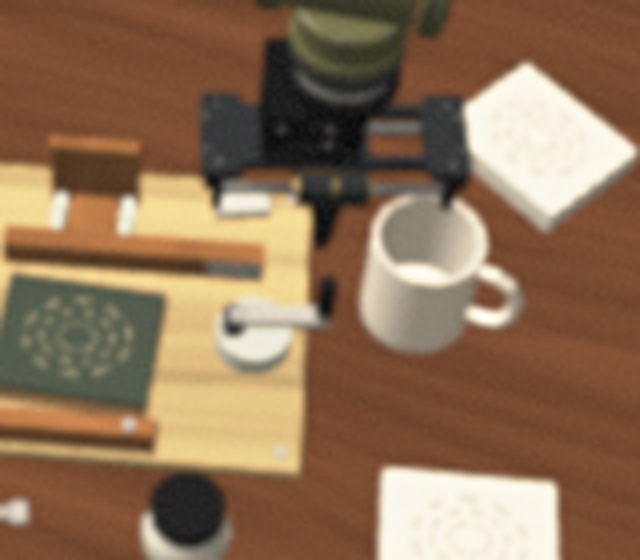

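```bash
python3 -m creep '[[0,0,0,0,2,20,1],[0,0,0,0,0,20,1],[0,0,0,-5,0,1,1],[0,0,0,-5,0,0,1],[0,0,0,-4,0,0,1],[0,0,0,0,0,0,1]]'
python3 - <<'E'
from plant import arm
from h import *
where(arm.get_obs())
E
```

```text
time: 3.78
eef_pos: [504.5, 126.2, 69.6]
orientation: [-3.141, 0.002, -2.781]
wrist_force: [-0.3, -1.0, 0.4]
grip_width: 0.5
grip_force: 0.0
h [[ 19.9 175.5]] z 69.6 yaw -6.203598880061527 F [-0.3 -1.   0.4] 3.775 [ 0.14 -0.03  2.06 -0.    1.1  -1.79]
```

```bash
python3 -m creep '[[0,0,0,-4,0,0,1],[0,0,0.1,-6.5,1.4,0,1],[0,0,0.1,-6.5,1.4,0,1],[0,0,0.1,-6.5,1.4,0,1],[0,0,0.1,-6.5,1.4,0,1],[0,0,0.1,-6.5,1.4,0,1],[0,0,0,0,0,0,1]]'
python3 - <<'E'
from plant import arm
from h import *
where(arm.get_obs())
c=arm.capture("scene"); cv2.imwrite("pics/s3.png",cv2.resize(c["image"][150:290,290:450],None,fx=4,fy=4,interpolation=2))
E
```

```text
time: 4.65
eef_pos: [538.1, 139.4, 68.5]
orientation: [3.141, 0.0, 3.003]
wrist_force: [-0.2, 0.5, 0.0]
grip_width: 0.5
grip_force: 0.0
h [[ 55.9 178.9]] z 68.5 yaw -0.4193813946672442 F [-0.2  0.5  0. ] 4.65 [ 0.16  0.06  1.98  0.    1.1  -1.28]
```

View pics/s3.png

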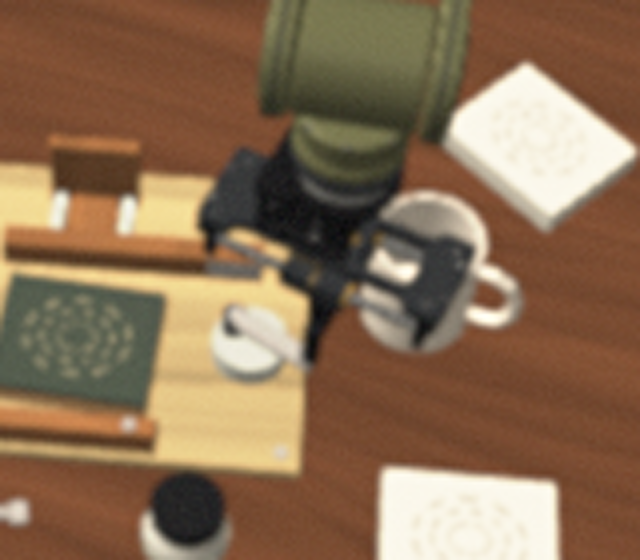

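```bash
python3 -m creep '[[0,0,0.1,-6.5,1.4,0,1],[0,0,0.1,-6.5,1.4,0,1],[0,0,0.1,-6.5,1.4,0,1],[0,0,0.1,-6.5,1.4,0,1],[0,0,0.1,-6.5,1.4,0,1],[0,0,0.1,-6.5,1.4,0,1],[0,0,0.1,-6.5,1.4,0,1],[0,0,0,0,0,0,1]]'
python3 - <<'E'
from plant import arm
from h import *
o=arm.get_obs();where(o); d=w2h(o["eef_pos"])[0]-[40,115]; print(np.hypot(*d),np.arctan2(d[1],d[0])-.256)
E
```

```text
time: 5.7
eef_pos: [582.3, 129.0, 68.6]
orientation: [3.141, 0.0, 2.304]
wrist_force: [1.2, -0.3, -0.6]
grip_width: 0.3
grip_force: 0.1
h [[ 95.5 156.6]] z 68.6 yaw -1.118463112030046 F [ 1.2 -0.3 -0.6] 5.7 [ 0.13  0.14  1.89  0.    1.11 -0.61]
69.35502851436412 0.3881498334454143
```

```bash
python3 -m creep '[[0,0,0.1,-6.5,0.8,0,1],[0,0,0.1,-6.5,0.8,0,1],[0,0,0.1,-6.5,0.8,0,1],[0,0,0.1,-6.5,0.8,0,1],[0,0,0,0,0,0,1],[0,0,0,0,0,0,1]]'
python3 - <<'E'
from plant import arm
from h import *
o=arm.get_obs();where(o); d=w2h(o["eef_pos"])[0]-[40,115]; print(np.hypot(*d),np.arctan2(d[1],d[0])-.256)
c=arm.capture("scene"); cv2.imwrite("pics/s4.png",cv2.resize(c["image"][170:290,310:430],None,fx=4,fy=4,interpolation=2))
E
```

```text
time: 6.45
eef_pos: [599.1, 109.3, 68.9]
orientation: [3.141, 0.0, 1.904]
wrist_force: [-0.2, -0.6, 0.9]
grip_width: 0.3
grip_force: 0.0
h [[106.2 133.1]] z 68.9 yaw -1.5178724990024595 F [-0.2 -0.6  0.9] 6.45 [ 0.09  0.17  1.86 -0.    1.11 -0.24]
68.60049600005858 0.010360602082847503
```

View pics/s4.png

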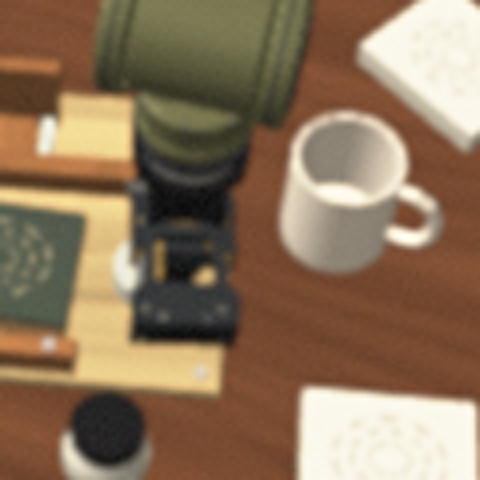

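```bash
python3 -m creep '[[0,0,0,8,0,0,1],[0,0,0,2,0,-20,1],[0,0,0,0,0,-40,1],[0,0,0,0,0,-50,1],[0,0,0,0,0,-30,1],[0,0,0,0,0,0,1]]'
python3 - <<'E'
from plant import arm
from h import *
o=arm.get_obs();where(o); go(o,[-120,0],200,0)
E
```

```text
time: 7.25
eef_pos: [598.0, 119.2, 214.2]
orientation: [3.133, 0.002, 1.902]
wrist_force: [1.0, -0.7, 0.5]
grip_width: 0.4
grip_force: 0.0
h [[107.8 142.9]] z 214.2 yaw -1.5198395437541974 F [ 1.  -0.7  0.5] 7.25 [ 0.11  0.03  1.75  0.    1.35 -0.22]
world [418.7 -81.2 200. ] shift [-131.1 -234.9   12.4] turn z -1.52
```

```bash
python3 -m creep '[[0,0,0,-26,-47,0,1],[0,0,0,-26,-47,0,1],[0,0,0,-26,-47,0,1],[0,0,0,-26,-47,0,1],[0,0,0,-26,-47,0,1],[0,0,-0.15,0,0,0,1],[0,0,-0.15,0,0,0,1],[0,0,-0.15,0,0,0,1],[0,0,-0.15,0,0,0,1],[0,0,-0.15,0,0,0,1]]'
python3 -m creep '[[0,0,-0.15,0,0,0,1],[0,0,-0.15,0,0,0,1],[0,0,-0.15,0,0,0,1],[0,0,-0.16,0,0,0,1],[0,0,-0.16,0,0,0,1],[0,0,0,0,0,0,1]]'
python3 - <<'E'
from plant import arm
from h import *
o=arm.get_obs();where(o); go(o,[-120,0],58,0)
c=arm.capture("scene"); cv2.imwrite("pics/s5.png",cv2.resize(c["image"][150:290,230:430],None,fx=4,fy=4,interpolation=2))
E
```

```text
time: 8.5
eef_pos: [415.1, -80.3, 207.4]
orientation: [-3.141, -0.002, 2.657]
wrist_force: [0.0, -1.0, 0.3]
grip_width: 0.0
grip_force: 0.0
time: 9.25
eef_pos: [415.2, -80.3, 207.6]
orientation: [3.141, -0.002, -2.863]
wrist_force: [-0.1, 0.2, -0.1]
grip_width: 0.5
grip_force: 0.0
h [[-123.1    1.8]] z 207.6 yaw -6.285140700789963 F [-0.1  0.2 -0.1] 9.25 [-0.32 -0.41  2.14 -0.    1.41 -2.17]
world [418.7 -81.2  58. ] shift [ -3.3  -2.  149.5] turn z -0.002
```

View pics/s5.png

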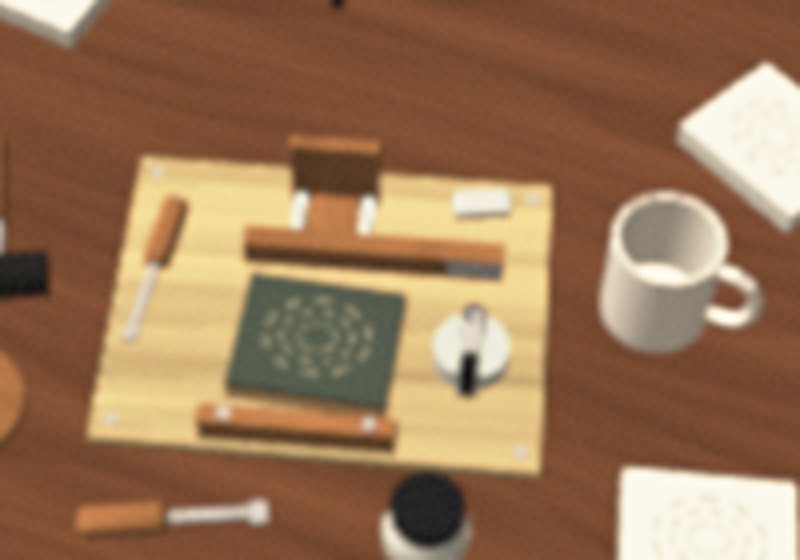

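```bash
python3 -m creep '[[0,0,0,-3,-2,40,1],[0,0,0,0,0,40,1],[0,0,0,0,0,40,1],[0,0,0,0,0,26,1],[0,0,0,-5,0,0,1],[0,0,0,-5,0,0,1],[0,0,0,-5,0,0,1],[0,0,0,0,0,0,1]]'
python3 - <<'E'
from plant import arm
from h import *
o=arm.get_obs();where(o)
E
```

```text
time: 10.3
eef_pos: [434.9, -77.7, 63.9]
orientation: [-3.14, 0.002, -2.861]
wrist_force: [0.1, 0.5, -0.3]
grip_width: 0.2
grip_force: 0.0
h [[-103.4   -1.2]] z 63.9 yaw -6.283525466026754 F [ 0.1  0.5 -0.3] 10.3 [-0.3  -0.21  2.24  0.    1.11 -2.15]
```

Forward 38 mm slowly, checking force.

```bash
python3 -m creep '[[0,0,0,-4,0,0,1],[0,0,0,-4,0,0,1],[0,0,0,-4,0,0,1],[0,0,0,-4,0,0,1],[0,0,0,-4,0,0,1],[0,0,0,-4,0,0,1],[0,0,0,-4,0,0,1],[0,0,0,-4,0,0,1],[0,0,0,-4,0,0,1]]'
python3 -m creep '[[0,0,0,-2,0,0,1],[0,0,0,-2,0,0,1],[0,0,0,0,0,0,1]]'
python3 - <<'E'
from plant import arm
from h import *
o=arm.get_obs();where(o)
E
```

```text
time: 11.42
eef_pos: [468.4, -67.6, 62.6]
orientation: [-3.142, -0.0, -2.861]
wrist_force: [-3.6, -1.2, 2.1]
grip_width: 0.5
grip_force: 1.9
time: 11.8
eef_pos: [472.4, -66.4, 62.6]
orientation: [-3.141, 0.001, -2.861]
wrist_force: [-1.7, -1.3, 0.7]
grip_width: 0.9
grip_force: 1.0
h [[-64.3  -0.7]] z 62.6 yaw -6.2836634084180005 F [-1.7 -1.3  0.7] 11.8 [-0.25 -0.12  2.16  0.    1.1  -2.1 ]
```

Slide ≈ 40 mm by reckoning; continue in small steps until the force rises.

```bash
for i in 1; do python3 -m creep '[[0,0,0,-1.5,0,0,1],[0,0,0,-1.5,0,0,1]]'; done
python3 -m creep '[[0,0,0,-1,0,0,1],[0,0,0,0,0,0,1]]'; python3 -m creep '[[0,0,0,-1,0,0,1],[0,0,0,0,0,0,1]]'
```

```text
time: 12.05
eef_pos: [474.9, -65.7, 62.6]
orientation: [3.142, -0.0, -2.861]
wrist_force: [-3.8, -2.6, 2.2]
grip_width: 0.0
grip_force: 1.8
time: 12.3
eef_pos: [475.3, -65.6, 62.6]
orientation: [3.141, -0.002, -2.861]
wrist_force: [-6.3, -1.9, 3.1]
grip_width: 0.4
grip_force: 3.3
time: 12.55
eef_pos: [475.3, -65.6, 62.6]
orientation: [3.141, -0.005, -2.861]
wrist_force: [-9.8, -4.4, 7.6]
grip_width: 0.7
grip_force: 5.3
```

```bash
python3 -m creep '[[0,0,0,-1,0,0,1],[0,0,0,-1,0,0,1],[0,0,0,0,0,0,1],[0,0,0,0,0,0,1]]'
python3 -m creep '[[0,0,0,6,0,0,1],[0,0,0,15,0,0,1],[0,0,0,15,0,0,1],[0,0,0,0,0,-50,1],[0,0,0,0,0,-50,1],[0,0,0,40,0,-50,1],[0,0,0,0,0,0,1],[0,0,0,0,0,0,1]]'
python3 - <<'E'
from plant import arm
from h import *
c=arm.capture("scene"); cv2.imwrite("pics/s6.png",cv2.resize(c["image"][150:290,230:430],None,fx=4,fy=4,interpolation=2))
c=arm.capture("top"); im=c["image"];cv2.imwrite("pics/t6.png",cv2.resize(im[110:260,235:400],None,fx=4,fy=4,interpolation=2))
hsv=cv2.cvtColor(im,cv2.COLOR_BGR2HSV);k=cv2.inRange(hsv,(35,30,30),(100,150,120));k[:,:270]=0;k[:,355:]=0;k[:125]=0;k[205:]=0
k=cv2.morphologyEx(k,cv2.MORPH_CLOSE,np.ones((7,7)))
p=max(cv2.findContours(k,0,1)[0],key=cv2.contourArea)[:,0]
print(cv2.minAreaRect(w2h(ray(c,p,34)).astype(np.float32)))
E
```

```text
time: 13.05
eef_pos: [475.3, -65.6, 62.6]
orientation: [3.141, -0.01, -2.86]
wrist_force: [-17.5, -5.7, 13.1]
grip_width: 0.5
grip_force: 9.3
time: 14.05
eef_pos: [406.2, -85.3, 211.0]
orientation: [3.142, 0.001, -2.862]
wrist_force: [-0.7, 0.5, -0.7]
grip_width: 0.1
grip_force: 0.0
((76.61793518066406, 2.222747802734375), (116.77896881103516, 96.09225463867188), 89.89791870117188)
```

View pics/s6.png

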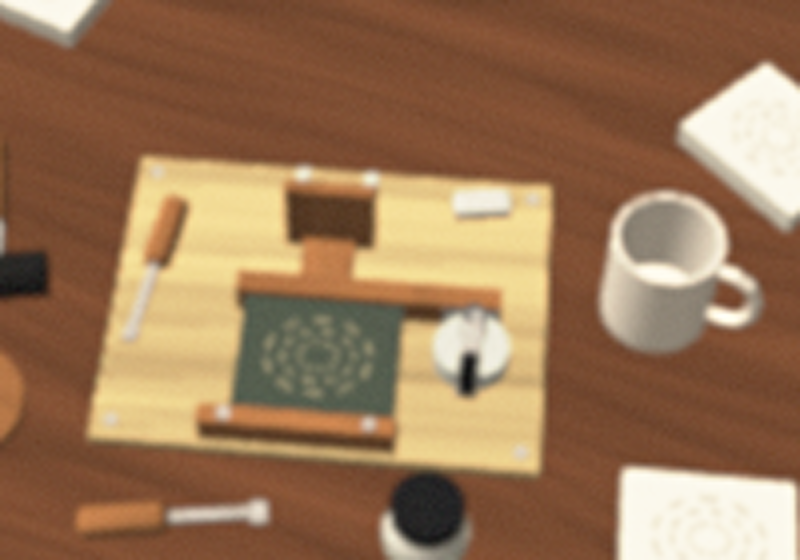

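View pics/t6.png

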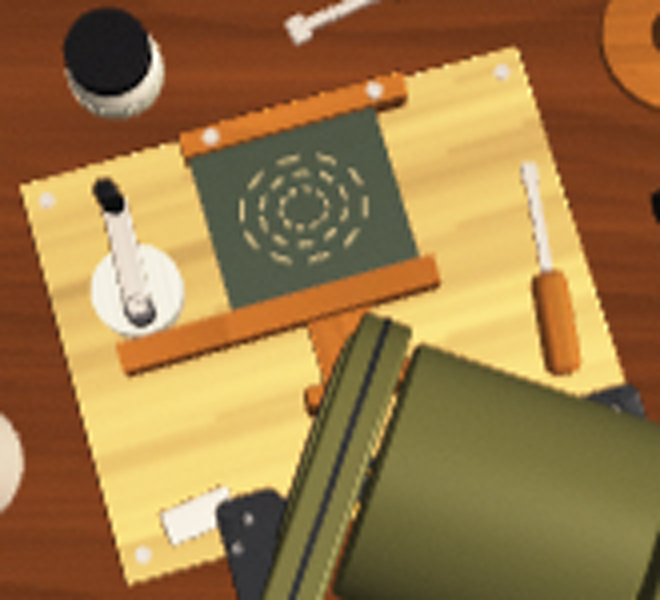

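The jaw is closed, with the block flush and square against the stop bar. The lever points straight ahead, the bystanders are in place and the hand is clear.

```bash
python3 -c "
from plant import arm
print(arm.job_done())"
```

```text
the job is handed in; nothing more can be done
None
```

The job is handed in (no verdict was returned): in the last pictures the lever points straight ahead, the slide is home with the block square and flush on the stop, and the hand is clear.

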